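# Brace the chalk jar and unscrew its lid

## Task

Clamp the square jar by sliding the wooden jaw of the brace firmly against it, so that it stands squeezed between the two jaws. Then unscrew the tight lid (anticlockwise from above) until its thread lets go, lift it straight up and finish still holding it level, just above the jar's mouth, about two centimetres clear. Do not pull the jar up or out of the brace, and leave the dumbbell, the steel plate and the grip ring where they are.

Things in the scene. Friction and masses are not known exactly. Their poses are not given: they have to be found in the camera images.
- brace_home (a point): Point on the brace's base board (285 x 130 mm, 12 mm thick, plywood, fixed) under the middle of the jar once clamped. x axis: the sliding direction, from the sliding jaw to the fixed upright jaw at the far end (20 mm thick, 110 mm wide, top 57 mm above the work surface, inner face at x = +37 mm); y along the jaws, z up.
- jaw (a joint): Travel of the sliding jaw in m: 0 fully open, growing along the brace's +x towards jar and fixed jaw. At 0.045 (give or take 1 mm) the space between the jaws is 74 mm, the jar's width: clamped. It slides stiffly (about 8 N, plus up to about 7 N once it pushes the jar along) and stays where it is left.
- jaw_tab (a point): Point in the upright dark wood tab of the sliding jaw, 50 mm above the work surface. The tab is 14 mm thick along the brace's x, 44 mm wide along y, from 15 to 65 mm above the surface; on the jar side a 36 mm wide tongue joins it, up to 29 mm. Pinch it from above or push it. The jaw's clamping face (100 mm wide, top at 57 mm) is 67 mm further along +x. Axes as the brace's.
- jar: Loose square grey plastic jar, 74 x 74 mm, body 70 mm tall, 0.3 to 0.55 kg, on the brace board between the jaws, askew and short of the fixed jaw until clamped; unclamped it may turn with the lid. Origin: centre of its underside; x, y square to its sides. On its flat top a round neck, 41 mm across, rim 96 mm above the origin; a sprung seal disc in it stands up to 8 mm above the rim when open.
- lid_center (a point): Centre of the aluminium screw lid, half-way up (z up). A round cap 60 mm across and 28 mm tall, 70 g, with a fluted skirt; grip it across its diameter from above, at any angle. Screwed on, its centre is 91 mm above the jar's origin and its skirt ends 7 mm above the jar's flat top. It can be pressed down about 2 mm against the sprung seal, which pushes it up with about 12 N.
- lid: The same lid; origin at the centre of its underside, z up. Steep three-start lug thread: turned anticlockwise from above it rises about 2.6 mm per radian and comes free after 60 to 70 degrees; from 70 to 90 degrees it lifts straight off; beyond about 95 degrees its lugs meet a stop. It is tight: roughly 0.3 to 0.6 N m until free.
- dumbbell_center (a point): Centre of a small aluminium dumbbell lying on its side, 140 mm long, heads 56 mm across; a bystander.
- plate_center (a point): Centre of a flat steel plate, a disc 110 mm across and 12 mm thick with a 30 mm hole; a bystander.
- ring_center (a point): Centre of a silicone hand-grip ring, 72 mm across and 20 mm tall with a 40 mm hole, lying flat; a bystander.

How it is judged:
On the way, in this order (a step that is already met when the one before it is completed fails the run):
1. the jar is clamped between the jaws, the lid still screwed on (value of joint jaw above 0.042 m and z of lid_center in the frame of jar below 0.094 m and angle between the x axis of jar and the x axis of brace_home, either way round below 0.1 rad), for 0.2 s.
2. the lid's thread has let go with the jar still clamped (value of joint jaw above 0.04 m and z of lid_center in the frame of jar above 0.1 m), for 0.1 s.
At the end, for the whole second after the job is handed in: The lid is held still and level (within 0.2 rad) in the fingers, touching neither jar nor seal, over the jar's mouth (within 20 mm sideways), its skirt 9 to 50 mm above the neck's rim; the jar still stands square and upright on the board, clamped between the jaws (jaw travel above 0.040) (z of lid_center in the frame of jar between 0.119 and 0.16 m and horizontal distance between lid_center and jar below 0.02 m and angle between lid_center's own z axis and vertical below 0.2 rad and contact force between the fingers and lid above 1 N and contact force between lid and jar below 0.2 N and value of joint jaw above 0.04 m and angle between the x axis of jar and the x axis of brace_home, either way round below 0.12 rad and z of jar in the frame of brace_home below 0.006 m and horizontal distance between jar and brace_home below 0.02 m and angle between jar's own z axis and vertical below 0.08 rad and linear speed of lid below 0.03 m/s); the arm keeps its last pose, push and grip.
It fails at once if the jar is pulled up off the board (z of jar in the frame of brace_home above 0.012 m).
It fails at once if the jar is tipped (angle between jar's own z axis and vertical above 0.2 rad).
It fails at once if a bystander is moved (distance of any of dumbbell_center, plate_center, ring_center from where it was at the start of the episode above 0.03 m).
It also fails if it takes over 48 s, if anything falls off the work surface, if the arm or the gripper's body presses on something with over 40 N, if the wrist force passes 120 N, or if a joint passes its speed limit or range.

## Robot

A 7-joint arm with a two-finger parallel gripper is mounted at the origin on the work surface. World frame = base frame: x ahead of the robot, y to its left, z up, the work surface at z = 0. Lengths are in m, angles in rad, forces in N, time in s.
With the tool pointing down it reaches from about 0.4 to 0.85 m from the base axis. Payload 10.4 kg.
Tool frame: the origin (TCP) lies on the centre line of the jaws, within the pads' length; the fingertips stand 14 mm ahead of it and the grasp point (between the pads) lies 5 mm behind it (tip_reach is the z of the fingertips in the tool frame, in m); z points along the fingers, x is the direction in which the jaws open and shut, and the axes are right-handed (so a half turn about z gives the same grasp; the last joint's range is limited). The gripper opens to 87 mm and grips with 3 to 60 N. Pads are 19 mm wide; open, the fingers measure 117 mm over their backs; the gripper's body (75 mm by 190 mm) begins 51 mm behind the grasp point.
Start: joints at [-1.304, 0.332, -0.065, 1.46, 0.022, 1.35, -0.088], TCP at [0.179, 0.599, 0.237] pointing down, gripper open.
Joint ranges: [-2.6, 2.6], [-0.5, 2.12], [-1.47, 1.34], [0.16, 2.42], [-1.27, 4.41], [0.06, 2.06], [-2.6, 2.6]. Speed limits (rad/s): [2.22, 2.22, 2.79, 2.79, 3.14, 3.14, 3.14].

## Interface

Orientations are given as a unit quaternion [x, y, z, w].
In Python, from bench import * gives the robot as it stands.
- The arm moves only by the tool carry_out, never from a script. Its argument "rows" is a list of rows, each a list of 5 numbers: the closure, from -1 (fully open) to 1 (shut), so that 0 is half open, then the shift along the tool's x, y, z in units of 30 mm (1.0 is 30 mm), then the turn about the tool's z in units of 5 degrees (1.0 is 5 degrees). In form: [[jaw, x, y, z, turn], ...]. A call has 1 to 20 rows; each row shifts and turns the pose as measured when the row begins, along the tool's axes as they then stand; what a row does not reach is not made up. A row lasts 1/12 s, in which the tool goes at most 41.7 mm and 7.16 degrees, less where a joint would pass 70% of its speed; a pose out of reach is approached as far as the arm can. A call is refused whole if a number of a shift passes 1 or a number of a turn 1, either way. A call with a gripper value outside its range is refused whole. The fingers move at their own pace and stop on an object; "force" is the grip in N (left out, the last holds). Time passes only in rows, so rows that do not move let the fingers close. It gives the time, the measured TCP pose, the force and the opening at its end, in the units of the state.
- read_state(): the state, without advancing time (a new reading comes with each control period).
- camera(name): name is "scene" or "side" or "wrist"; returns the picture (420x560x3 uint8, blue, green, red); there is no depth.
- camera_info(name): a dict with "fx", "fy", "cx", "cy" (pixels), "extrinsics" (4x4, takes a point from camera to world coordinates); the wrist camera has in their place "tool_from_camera" (4x4, takes a point from camera to tool coordinates, whose origin is the TCP and whose axes are the tool frame's). Camera axes: x right, y down, z forward; pixel columns grow to the right and rows downward; lengths in m; the calibration is good to about 2 mm. A picture is of the moment at which its call begins: read the wrist's pose just before it. camera_info takes no time and is no camera call.
- close_job(): hands the job in, once; it reports no verdict.
Trained networks look in the newest picture that a camera, given by its name, has taken for a name from the list of things; names that differ only in an ending like _2 or _b are one class to them, and where a whole thing is asked for, a point or a joint stands for the part that bears it (a point fixed in the world has none). Each returns a list of dicts, best first, with "conf" (0 to 1); they miss things now and then, are a little off and sometimes report something else, mostly with a low value. They report only what shows in the picture. A call takes as long as a camera call.
- recognise(query, camera): "box" ([centre column, centre row, width, height] in pixels, round what is visible of it).
- silhouettes(query, camera): "mask" (420x560 bool, what is visible of it) and "box" ([centre column, centre row, width, height] in pixels, round what is visible of it).
- pinpoint(query, camera): "xy" ([column, row] in pixels: a listed point, or the origin of a listed thing).
The state is a dict: "time": time; "joint_positions": joint angles; "joint_vel": joint speeds; "joint_torque": joint torques, N m; "ee_pos": TCP position; "eef_rot": TCP orientation; "ft_force": force on the tool from outside, world axes, zero at the start; "torque": the same for the moment, N m; "width": finger opening in m.
Only numpy, scipy, OpenCV 4.12 (cv2) and the standard library are available. Lean on these libraries where they do the work, as an engineer would, in place of code of your own. Each camera call takes 0.05 s, during which the arm holds its last target. There are 200 camera calls.

## Working session

There is one attempt and no reset: what is moved stays moved. The work goes in short steps, Python scripts to look and compute and a tool call to move; the robot and the scene stay as the last step left them, time stands still between calls to the robot, and variables do not carry over. Pictures are saved under pics/ and viewed, about 8 in all and at most 12, crops included, and the job is handed in when it is done.

Besides the shell and the picture viewer there is one more tool, called by a JSON object that holds its "api" and its "payload". carry_out: Moves the arm, as the interface text tells. Its arguments: {"type":"object","properties":{"rows":{"type":"array","items":{"type":"array","items":{"type":"number"}}},"force":{"type":"number"}},"required":["rows"]}

```bash
mkdir -p pics; cat > h.py <<'E'
from bench import *
import numpy as np, cv2
from scipy.spatial.transform import Rotation as R
def ray(cam,px,st=None):
    i=camera_info(cam)
    if cam=="wrist":
        T=np.eye(4);T[:3,:3]=R.from_quat(st["eef_rot"]).as_matrix();T[:3,3]=st["ee_pos"];E=T@np.array(i["tool_from_camera"])
    else:E=np.array(i["extrinsics"])
    d=E[:3,:3]@np.array([(px[0]-i["cx"])/i["fx"],(px[1]-i["cy"])/i["fy"],1]);return E[:3,3],d/np.linalg.norm(d)
def tri(rays):
    A=0;b=0
    for o,d in rays:
        P=np.eye(3)-np.outer(d,d);A=A+P;b=b+P@o
    x=np.linalg.solve(A,b);return x,[round(1000*np.linalg.norm((np.eye(3)-np.outer(d,d))@(x-o)),1) for o,d in rays]
def atz(r,z):
    o,d=r;return o+d*(z-o[2])/d[2]
E
python3 - <<'E'
from h import *
s=read_state();print({k:np.round(v,3) for k,v in s.items()})
ims={c:camera(c) for c in("scene","side","wrist")}
cv2.imwrite("pics/a.png",np.hstack([cv2.resize(ims[c],(400,300)) for c in("scene","side")]))
cv2.imwrite("pics/w.png",ims["wrist"])
for q in("lid_center","jaw_tab","brace_home","jar","dumbbell_center","plate_center","ring_center"):
    rs=[]
    for c in ims:
        p=pinpoint(q,c)
        print(q,c,[(np.round(x["xy"]),round(x["conf"],2)) for x in p[:2]])
        if p and p[0]["conf"]>.3: rs.append(ray(c,p[0]["xy"],s))
    if len(rs)>1:
        x,e=tri(rs);print("  ->",x.round(4),e)
E
```

```text
{'time': np.float64(0.0), 'joint_positions': array([-1.304,  0.333, -0.065,  1.461,  0.022,  1.35 , -0.089]), 'joint_vel': array([ 0.001, -0.002, -0.   , -0.   , -0.   ,  0.001,  0.001]), 'joint_torque': array([-1.0000e-03, -6.2325e+01,  2.4000e-02, -3.8991e+01, -6.1000e-02,
        3.9000e-02,  0.0000e+00]), 'ee_pos': array([0.178, 0.599, 0.236]), 'eef_rot': array([ 0.802,  0.598, -0.001,  0.   ]), 'ft_force': array([ 0.796,  0.629, -0.224]), 'torque': array([ 0.01 , -0.022, -0.037]), 'width': np.float64(0.087)}
lid_center scene [(array([275., 234.]), 0.59)]
lid_center side [(array([298., 190.]), 0.53)]
lid_center wrist []
  -> [0.6316 0.0531 0.0985] [np.float64(1.7), np.float64(1.7)]
jaw_tab scene [(array([294., 219.]), 0.59)]
jaw_tab side [(array([270., 216.]), 0.67)]
jaw_tab wrist []
  -> [0.52   0.04   0.0579] [np.float64(0.4), np.float64(0.4)]
brace_home scene [(array([274., 260.]), 0.95)]
brace_home side [(array([300., 213.]), 0.67)]
brace_home wrist []
  -> [0.6364 0.0518 0.009 ] [np.float64(2.3), np.float64(2.3)]
jar scene [(array([275., 258.]), 0.93)]
jar side [(array([296., 212.]), 0.57)]
jar wrist []
  -> [0.6289 0.0548 0.0136] [np.float64(1.3), np.float64(1.3)]
dumbbell_center scene [(array([389., 322.]), 0.81)]
dumbbell_center side [(array([246., 164.]), 0.74)]
dumbbell_center wrist []
  -> [0.6506 0.3741 0.0293] [np.float64(5.2), np.float64(5.2)]
plate_center scene [(array([172., 185.]), 0.96)]
plate_center side [(array([382., 310.]), 0.66)]
plate_center wrist []
  -> [ 0.5544 -0.3813  0.0054] [np.float64(1.7), np.float64(1.7)]
ring_center scene [(array([440., 269.]), 0.88)]
ring_center side [(array([187., 187.]), 0.83), (array([301., 189.]), 0.69)]
ring_center wrist []
  -> [0.4223 0.4076 0.0094] [np.float64(1.0), np.float64(1.0)]
```

View pics/a.png

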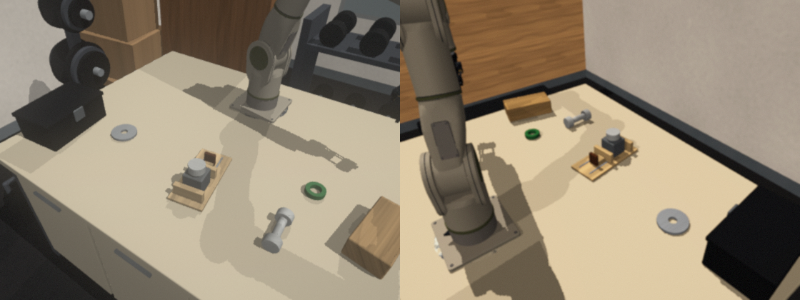

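```bash
python3 - <<'E'
from h import *
s=read_state();print(R.from_quat(s["eef_rot"]).as_matrix().round(3)); print(np.array(camera_info("wrist")["tool_from_camera"]).round(3),camera_info("wrist")["fx"])
E
```

```text
[[ 0.286  0.958 -0.   ]
 [ 0.958 -0.286  0.   ]
 [ 0.    -0.    -1.   ]]
[[ 1.    -0.001  0.001  0.001]
 [ 0.001  0.966  0.257 -0.07 ]
 [-0.001 -0.257  0.966 -0.149]
 [ 0.     0.     0.     1.   ]] 374.78893525035085
```

The scene view shows the brace near (195,180) with the dark tab on the robot's side. The jar and lid are in the middle, and the bystanders are well clear. I'll move above the brace for a wrist look.

{"api": "carry_out", "payload": {"rows": [[-1,-0.77,0.98,0,0],[-1,-0.77,0.98,0,0],[-1,-0.77,0.98,0,0],[-1,-0.77,0.98,0,0],[-1,-0.77,0.98,0,0],[-1,-0.77,0.98,0,0],[-1,-0.77,0.98,0,0],[-1,-0.77,0.98,0,0],[-1,-0.77,0.98,0,0],[-1,-0.77,0.98,0,0],[-1,-0.77,0.98,0,0],[-1,-0.77,0.98,0,0],[-1,-0.77,0.98,0,0],[-1,-0.77,0.98,0,0],[-1,-0.77,0.98,0,0],[-1,-0.77,0.98,0,0],[-1,-0.77,0.98,0,0],[-1,0,0,0,0]]}}

```text
time: 2.7
ee_pos: [0.5594, 0.0567, 0.2359]
eef_rot: [0.799, 0.601, 0.003, -0.001]
ft_force: [-1.0, -1.6, -0.2]
width: 0.0872
```

{"api": "carry_out", "payload": {"rows": [[1,0,0,0,-1],[1,0,0,0,-1],[1,0,0,0,-1],[1,0,0,0,-1],[1,0,0,0,-0.5],[1,0,0,0,0]]}}

```text
time: 3.2
ee_pos: [0.5609, 0.0521, 0.2358]
eef_rot: [0.663, 0.749, 0.003, 0.0]
ft_force: [0.1, -0.6, -0.6]
width: 0.0549
```

```bash
cat > look.py <<'E'
import sys
from h import *
s=read_state();print(s["ee_pos"].round(4) if hasattr(s["ee_pos"],"round") else s["ee_pos"],R.from_quat(s["eef_rot"]).as_matrix().round(3).tolist(),np.round(s["joint_positions"],2))
im=camera("wrist");cv2.imwrite("pics/%s.png"%sys.argv[1],im)
camera("scene");camera("side")
for q in("lid_center","jaw_tab","brace_home","jar"):
    rs=[]
    for c in("wrist","scene","side"):
        p=pinpoint(q,c)
        if p and p[0]["conf"]>.3: rs.append(ray(c,p[0]["xy"],s))
        if p and c=="wrist": 
            z={"lid_center":.103,"jaw_tab":.05,"brace_home":.012,"jar":.012}[q]
            print(q,np.round(p[0]["xy"]),round(p[0]["conf"],2),atz(rs[0],z).round(4) if rs else "")
    if len(rs)>1:
        x,e=tri(rs);print("  ->",x.round(4),e)
E
python3 look.py w1
```

```text
[0.5609 0.0521 0.2358] [[-0.121, 0.993, 0.004], [0.993, 0.121, 0.004], [0.003, 0.005, -1.0]] [-0.53  0.19  0.41  1.65 -0.08  1.3   1.59]
lid_center [275. 290.] 0.57 [0.6339 0.0573 0.103 ]
  -> [0.6345 0.0577 0.1006] [np.float64(0.6), np.float64(0.3), np.float64(0.4)]
jaw_tab [266. 135.] 0.62 [0.5135 0.0349 0.05  ]
  -> [0.5127 0.0373 0.0513] [np.float64(2.5), np.float64(5.9), np.float64(7.8)]
  -> [0.6404 0.0537 0.0054] [np.float64(7.4), np.float64(7.4)]
jar [274. 251.] 0.61 [0.6355 0.0554 0.012 ]
  -> [0.6379 0.0539 0.0058] [np.float64(1.6), np.float64(3.8), np.float64(4.9)]
```

View pics/w1.png

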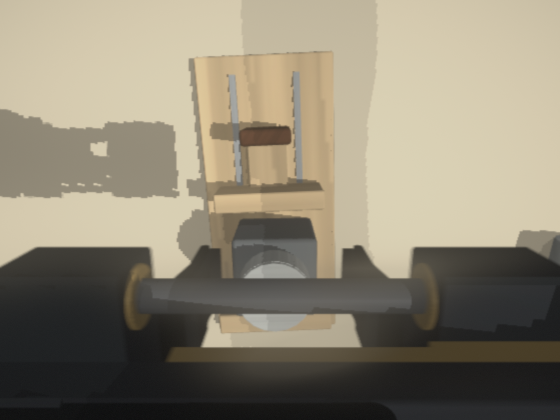

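The wrist view shows the tab at about (266,135), the jaw at (268,198) and the jar at (274,240). The board corners are at about (193,58), (333,52), (221,333) and (335,328). I'll compute the axis from those.

```bash
python3 - <<'E'
from h import *
s=read_state()
f=lambda p,z:atz(ray("wrist",p,s),z)[:2].round(4)
c=[f(p,.012) for p in((193,58),(333,52),(221,333),(335,328))]
print("corners",c,"ctr",np.mean(c,0))
print("long dirs",[np.degrees(np.arctan2(*(b-a)[::-1])) for a,b in((c[0],c[2]),(c[1],c[3]))],"short",[np.degrees(np.arctan2(*(b-a)[::-1])) -90 for a,b in((c[1],c[0]),(c[3],c[2]))])
print("len",np.linalg.norm(c[0]-c[2]),np.linalg.norm(c[1]-c[3]),np.linalg.norm(c[0]-c[1]))
print("tab top back",f((240,130),.065),f((291,127),.065),"front",f((240,146),.065),f((291,143),.065))
print("jaw near top",f((213,196),.057),f((322,186),.057))
print("jar top", f((238,219),.082),f((314,220),.082))
E
```

```text
corners [array([ 0.4545, -0.041 ]), array([0.434 , 0.0869]), array([0.7399, 0.0069]), array([0.7187, 0.1337])] ctr [0.586775 0.046625]
long dirs [np.float64(9.527419924163851), np.float64(9.334998463138238)] short [np.float64(-170.89399927973653), np.float64(-170.50837049043162)]
len 0.2893917241387528 0.2885209351156342 0.12953246697257026
tab top back [0.511  0.0132] [0.5036 0.0551] front [0.5241 0.0144] [0.5166 0.0567]
jaw near top [ 0.5719 -0.0064] [0.5514 0.0891]
jar top [0.583  0.0197] [0.5764 0.0833]
```

{"api": "carry_out", "payload": {"rows": [[1,-0.09,-0.92,0,-0.25],[1,-0.09,-0.92,0,-0.25],[1,-0.08,-0.92,0,0],[1,0,0,0.9,0],[1,0,0,0.9,0],[1,0,0,0.9,0],[1,0,0,0.9,0],[1,0,0,0,0]]}}

```text
time: 4.62
ee_pos: [0.4787, 0.0328, 0.1258]
eef_rot: [0.646, 0.763, 0.006, 0.002]
ft_force: [-0.9, -0.4, -1.0]
width: 0.0007
```

```bash
python3 - <<'E'
from h import *
s=read_state();print(np.round(s["ee_pos"],4),R.from_quat(s["eef_rot"]).as_matrix().round(3).tolist(),np.round(s["joint_positions"],2),s["width"],np.round(s["ft_force"],1))
i=camera("wrist");cv2.imwrite("pics/w2.png",i)
E
```

```text
[0.4787 0.0328 0.1258] [[-0.165, 0.986, 0.012], [0.986, 0.164, 0.006], [0.004, 0.012, -1.0]] [-0.54  0.1   0.4   2.   -0.05  1.04  1.62] 0.000675963251444193 [-0.9 -0.4 -1. ]
```

View pics/w2.png

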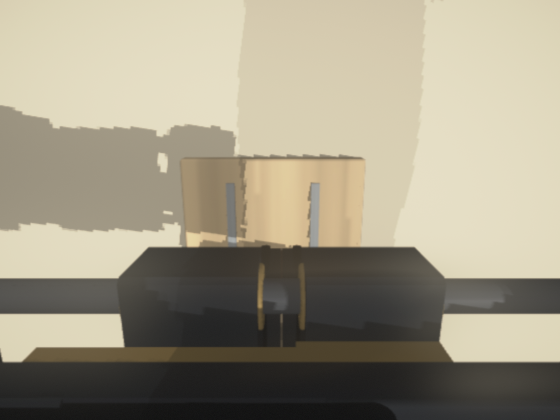

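The view shows the board squarely aligned behind the fingers, with the slots at columns 230 and 315. I'll descend and start pushing.

{"api": "carry_out", "payload": {"rows": [[1,-0.08,0,0.9,0],[1,0,0,0.9,0],[1,0,0,0.9,0],[1,0,0.4,0,0],[1,0,0.4,0,0],[1,0,0.4,0,0],[1,0,0.4,0,0]]}}

```text
time: 5.25
ee_pos: [0.5243, 0.0384, 0.0523]
eef_rot: [0.647, 0.763, 0.002, -0.004]
ft_force: [-78.4, -11.8, 64.1]
width: 0.0002
```

{"api": "carry_out", "payload": {"rows": [[1,0,-0.05,0,0]]}}

```text
time: 5.33
ee_pos: [0.5219, 0.038, 0.053]
eef_rot: [0.647, 0.763, -0.001, -0.006]
ft_force: [0.5, -0.5, 0.3]
width: 0.0005
```

```bash
python3 - <<'E'
from h import *
s=read_state();print(np.round(s["ee_pos"],4),np.round(s["ft_force"],1),np.round(s["torque"],2))
cv2.imwrite("pics/s1.png",np.hstack([cv2.resize(camera(c)[a:a+140,b:b+140],(400,400),interpolation=2) for c,a,b in(("side",140,220),("scene",170,200))]))
for q in("jaw_tab","jar","lid_center"):
  x=[pinpoint(q,c)[0] for c in("scene","side")];print(q,[round(y["conf"],2) for y in x],tri([ray(c,y["xy"]) for c,y in zip(("scene","side"),x)]))
E
```

```text
[0.5219 0.038  0.053 ] [ 0.5 -0.5  0.3] [ 0.01 -0.05 -0.07]
jaw_tab [0.56, 0.54] (array([0.5492798 , 0.0437632 , 0.04905248]), [np.float64(4.7), np.float64(4.7)])Traceback (most recent call last):
  File "<stdin>", line 5, in <module>
IndexError: list index out of range
```

View pics/s1.png

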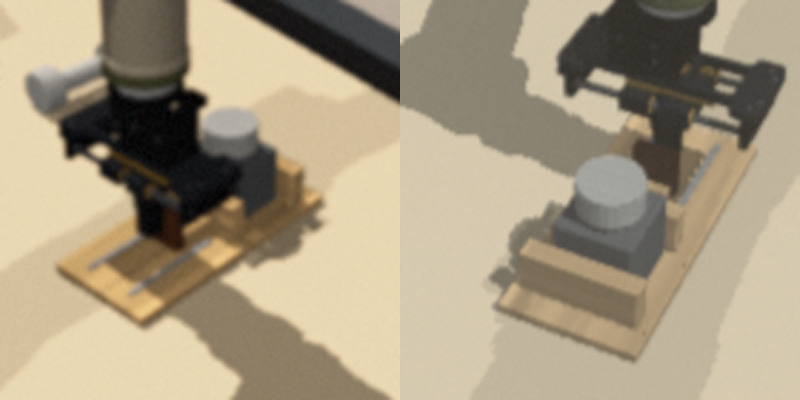

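The fingers sit cleanly behind the tab and the jaw has moved partway, so the force was a transient. I'll push more gently.

{"api": "carry_out", "payload": {"rows": [[1,0,0.12,0,0],[1,0,0.12,0,0],[1,0,0.12,0,0],[1,0,0.12,0,0]]}}

```text
time: 5.92
ee_pos: [0.5238, 0.0384, 0.0535]
eef_rot: [0.647, 0.762, -0.009, -0.015]
ft_force: [-22.9, -3.4, 17.9]
width: 0.0005
```

{"api": "carry_out", "payload": {"rows": [[1,0,0.15,-0.08,0],[1,0,0.15,-0.08,0],[1,0,0.15,-0.08,0]]}}

```text
time: 6.17
ee_pos: [0.5236, 0.0384, 0.0549]
eef_rot: [0.647, 0.762, -0.02, -0.026]
ft_force: [-14.1, -2.1, -7.7]
width: 0.0004
```

{"api": "carry_out", "payload": {"rows": [[1,0,0.3,-0.05,0],[1,0,0.3,-0.05,0]]}}

```text
time: 6.33
ee_pos: [0.5236, 0.0384, 0.0539]
eef_rot: [0.647, 0.761, -0.035, -0.04]
ft_force: [-48.6, -5.6, 40.0]
width: 0.0008
```

It stays put under 48 N, so it may already be clamped. I'll back off, rise and look.

{"api": "carry_out", "payload": {"rows": [[1,0,-0.2,0,0],[1,0,-0.2,0,0],[1,0,0,-0.9,0],[1,0,0,-0.9,0],[1,0,0,-0.9,0],[1,0,0,-0.9,0],[1,0,0.5,-0.9,0],[1,0,0.7,-0.9,0],[1,0,0.5,0,0],[1,0,0,0,0]]}}

```text
time: 7.17
ee_pos: [0.5832, 0.0465, 0.2247]
eef_rot: [0.646, 0.762, -0.029, -0.037]
ft_force: [-0.2, 0.2, -0.4]
width: 0.0006
```

```bash
python3 look.py w3
```

```text
[0.5832 0.0465 0.2247] [[-0.162, 0.982, -0.094], [0.987, 0.163, 0.003], [0.018, -0.092, -0.996]] [-0.48  0.33  0.43  1.53 -0.15  1.41  1.69]
  -> [0.652  0.0604 0.0957] [np.float64(0.5), np.float64(0.5)]
jaw_tab [274. 163.] 0.55 [0.5409 0.0378 0.05  ]
  -> [0.5443 0.0392 0.0463] [np.float64(3.5), np.float64(6.5), np.float64(5.6)]
  -> [0.6432 0.0586 0.0112] [np.float64(3.1), np.float64(3.1)]
```

View pics/w3.png

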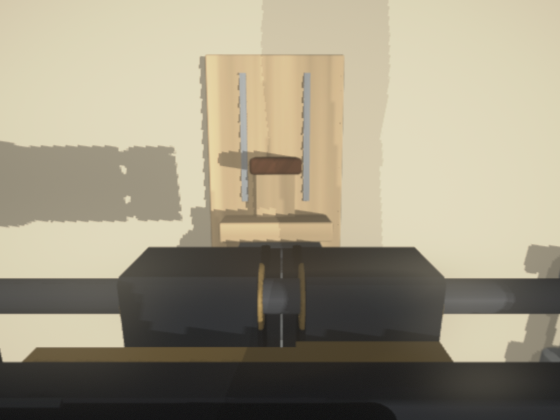

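```bash
python3 - <<'E'
from h import *
cv2.imwrite("pics/s2.png",np.hstack([cv2.resize(camera(c)[a:a+80,b:b+80],(400,400),interpolation=2) for c,a,b in(("side",165,260),("scene",205,235))]))
E
```

```text
(no output)
```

View pics/s2.png

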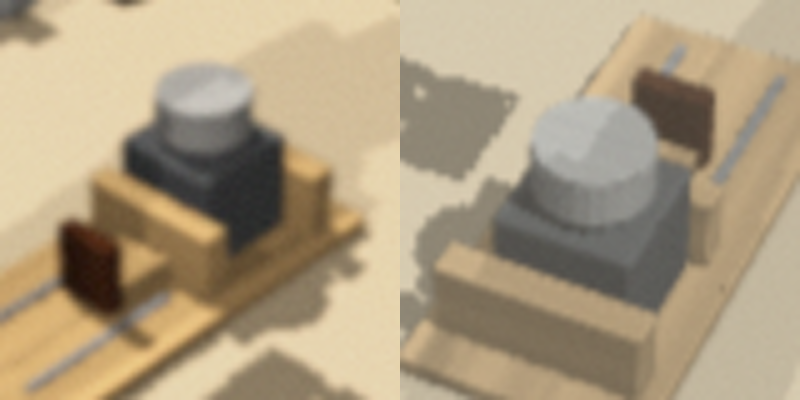

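{"api": "carry_out", "payload": {"rows": [[1,0,0.9,0,0],[1,0,0.9,0,0],[1,0,0.9,0,0],[1,0,0.9,0,0],[1,0,0.9,0,0],[1,0,0,0,0]]}}

```text
time: 8.52
ee_pos: [0.7168, 0.0685, 0.2084]
eef_rot: [0.646, 0.761, -0.031, -0.04]
ft_force: [0.6, 1.7, -1.1]
width: 0.0004
```

```bash
python3 look.py w4
```

```text
[0.7168 0.0685 0.2084] [[-0.161, 0.982, -0.101], [0.987, 0.163, 0.005], [0.021, -0.099, -0.995]] [-0.38  0.67  0.41  1.1  -0.26  1.52  1.72]
lid_center [282. 123.] 0.59 [0.6444 0.0603 0.103 ]
  -> [0.6618 0.0734 0.063 ] [np.float64(24.0), np.float64(21.2), np.float64(15.4)]
  -> [0.5493 0.0431 0.0543] [np.float64(0.1), np.float64(0.1)]
  -> [0.6365 0.0553 0.0162] [np.float64(1.4), np.float64(1.4)]
  -> [0.6462 0.0633 0.0112] [np.float64(2.6), np.float64(2.6)]
```

View pics/w4.png

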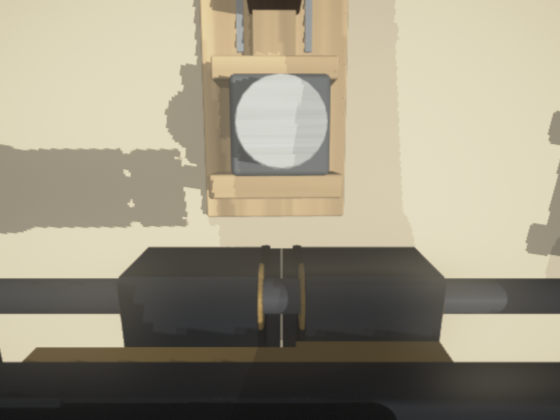

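The view shows the jar (columns 230–330, rows 74–175) square and touching both jaws, with the lid at (282,121). It's clamped. The push left the tool tilted about 5.8°, so I'll press the fingertips gently against the outside of the fixed jaw to undo that.

{"api": "carry_out", "payload": {"rows": [[1,0,0.6,0,0],[1,0,0.6,0,0],[1,0,0,0.9,0],[1,0,0,0.9,0],[1,0,0,0.9,0],[1,0,0,0.9,0],[1,0,0,0.9,0],[1,0,0,0.3,0],[1,0,0,0,0]]}}

```text
time: 10.02
ee_pos: [0.7388, 0.0744, 0.062]
eef_rot: [0.647, 0.761, -0.028, -0.037]
ft_force: [-0.7, 0.3, -0.2]
width: 0.0005
```

{"api": "carry_out", "payload": {"rows": [[1,0,-0.3,0,0],[1,0,-0.25,0,0],[1,0,-0.2,0,0],[1,0,-0.2,0,0],[1,0,-0.2,0,0]]}}

```text
time: 10.43
ee_pos: [0.7085, 0.0693, 0.0705]
eef_rot: [0.646, 0.762, -0.024, -0.034]
ft_force: [-4.2, 0.0, 4.8]
width: 0.0003
```

{"api": "carry_out", "payload": {"rows": [[1,0,0.35,0,0],[1,0,0.1,0.4,0],[1,0,0.1,0.3,0],[1,0,0,0,0]]}}

```text
time: 10.77
ee_pos: [0.725, 0.0722, 0.052]
eef_rot: [0.647, 0.762, -0.021, -0.031]
ft_force: [0.1, -0.4, -0.2]
width: 0.0005
```

{"api": "carry_out", "payload": {"rows": [[1,0,-0.25,0,0],[1,0,-0.25,0.05,0],[1,0,-0.25,0.05,0],[1,0,-0.25,0.05,0]]}}

```text
time: 11.1
ee_pos: [0.7111, 0.07, 0.0512]
eef_rot: [0.646, 0.763, -0.007, -0.017]
ft_force: [39.5, 4.1, -23.2]
width: 0.0006
```

{"api": "carry_out", "payload": {"rows": [[1,0,-0.25,0.03,0],[1,0,-0.25,0.03,0]]}}

```text
time: 11.27
ee_pos: [0.7109, 0.07, 0.0516]
eef_rot: [0.645, 0.764, 0.006, -0.003]
ft_force: [38.5, 4.0, -23.2]
width: 0.0007
```

{"api": "carry_out", "payload": {"rows": [[1,0,0.3,0,0],[1,0,0.1,-0.5,0],[-1,0,0,-0.9,1],[-1,0,0,-0.9,1],[-1,0,0,-0.9,1],[-1,0,0,-0.9,1],[-1,0,0,0,1],[-1,0,0,0,1],[-1,0,0,0,1],[-1,0,0,0,1],[-1,0,0,0,1],[-1,0,0,0,1],[-1,0,0,0,1],[-1,0,0,0,1],[-1,0,0,0,1],[-1,0,0,0,0]]}}

```text
time: 12.6
ee_pos: [0.7181, 0.068, 0.1871]
eef_rot: [0.963, 0.269, 0.001, -0.006]
ft_force: [-0.0, 1.2, -0.1]
width: 0.0834
```

```bash
cat > d.py <<'E'
from h import *
s=read_state();M=R.from_quat(s["eef_rot"]).as_matrix();p=np.array(s["ee_pos"]);print(p.round(4),M.round(3).tolist(),np.round(s["joint_positions"],2))
print("units to lid:",(M.T@(np.array([.6455,.0603,.102])-p)/.03).round(2))
E
python3 d.py
```

```text
[0.7181 0.068  0.1871] [[0.855, 0.519, -0.001], [0.519, -0.855, 0.013], [0.006, -0.012, -1.0]] [-0.56  0.64  0.66  1.26 -0.4   1.37  0.63]
units to lid: [-2.22 -1.    2.84]
```

{"api": "carry_out", "payload": {"rows": [[-1,-0.74,-0.33,0,0],[-1,-0.74,-0.33,0,0],[-1,-0.74,-0.33,0,0],[-1,0,0,0,0]]}}

```text
time: 12.93
ee_pos: [0.6415, 0.057, 0.1857]
eef_rot: [0.961, 0.275, -0.001, -0.006]
ft_force: [0.3, -0.4, -0.3]
width: 0.0868
```

```bash
python3 d.py; python3 look.py w5
```

```text
[0.6415 0.057  0.1857] [[0.849, 0.529, -0.006], [0.529, -0.849, 0.011], [0.001, -0.012, -1.0]] [-0.66  0.47  0.69  1.5  -0.32  1.29  0.63]
units to lid: [0.17 0.01 2.79]
[0.6415 0.057  0.1857] [[0.849, 0.529, -0.006], [0.529, -0.849, 0.011], [0.001, -0.012, -1.0]] [-0.66  0.47  0.69  1.5  -0.32  1.29  0.63]
lid_center [286. 228.] 0.7 [0.6456 0.0583 0.103 ]
  -> [0.6465 0.0611 0.1005] [np.float64(3.4), np.float64(4.0), np.float64(1.6)]
jaw_tab [159. 158.] 0.57 [0.5437 0.0414 0.05  ]
  -> [0.5466 0.0366 0.0511] [np.float64(5.7), np.float64(3.4), np.float64(2.9)]
  -> [0.6405 0.055  0.0129] [np.float64(3.0), np.float64(3.0)]
jar [159. 159.] 0.27 
  -> [0.6429 0.0582 0.0159] [np.float64(3.0), np.float64(3.0)]
```

View pics/w5.png

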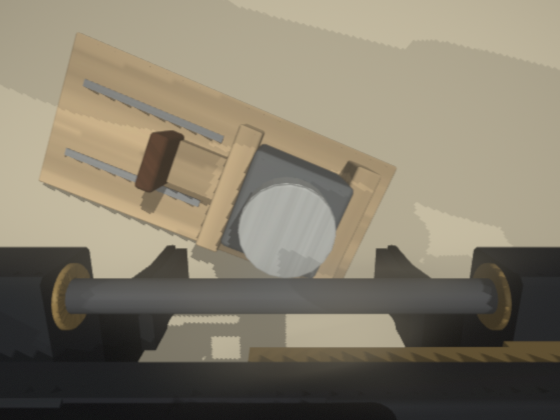

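The lid is at (287,228), between the open fingers, and the wrist estimate is (0.6456, 0.0583). I'll descend and grip.

{"api": "carry_out", "payload": {"rows": [[-1,0.13,-0.02,0.8,0],[-1,0,0,0.8,0],[-1,0,0,0.7,0],[-1,0,0,0.4,0],[-1,0,0,0,0]], "force": 60}}

```text
time: 14.1
ee_pos: [0.6496, 0.0619, 0.1035]
eef_rot: [0.962, 0.274, 0.002, -0.005]
ft_force: [0.1, -0.2, 0.2]
width: 0.0871
```

```bash
python3 d.py
```

```text
[0.6496 0.0619 0.1035] [[0.85, 0.527, 0.001], [0.527, -0.85, 0.011], [0.007, -0.009, -1.0]] [-0.63  0.56  0.65  1.57 -0.37  1.14  0.66]
units to lid: [-0.14 -0.03  0.05]
```

{"api": "carry_out", "payload": {"rows": [[-1,-0.12,-0.04,0.03,0],[0,0,0,0,0],[1,0,0,0,0],[1,0,0,0,0],[1,0,0,0,0],[1,0,0,0,0],[1,0,0,0,0],[1,0,0,0,0]], "force": 60}}

```text
time: 14.77
ee_pos: [0.6449, 0.0588, 0.1064]
eef_rot: [0.962, 0.273, 0.001, -0.005]
ft_force: [2.5, 0.3, -5.0]
width: 0.0591
```

{"api": "carry_out", "payload": {"rows": [[1,0,0,-0.01,-1],[1,0,0,-0.01,-1],[1,0,0,-0.01,-1],[1,0,0,-0.01,-1],[1,0,0,-0.01,-1],[1,0,0,-0.01,-1]]}}

```text
time: 15.27
ee_pos: [0.6438, 0.0591, 0.1076]
eef_rot: [0.854, 0.521, 0.001, -0.005]
ft_force: [-1.8, 0.2, -1.8]
width: 0.0589
```

```bash
cat > e.py <<'E'
from h import *
s=read_state();M=R.from_quat(s["eef_rot"]).as_matrix();print(np.round(s["ee_pos"],4),"yaw",np.degrees(np.arctan2(M[1,0],M[0,0])).round(1),"z",M[:,2].round(3),np.round(s["joint_positions"],2),np.round(s["ft_force"],1),np.round(s["torque"],2),s["width"])
E
python3 e.py
```

```text
[0.6438 0.0591 0.1076] yaw 62.7 z [-0.003  0.01  -1.   ] [-0.56  0.52  0.54  1.57 -0.3   1.13  1.15] [-1.8  0.2 -1.8] [-0.1   0.39 -0.23] 0.058909694030464636
```

{"api": "carry_out", "payload": {"rows": [[1,0,0,-0.01,-1],[1,0,0,-0.01,-1],[1,0,0,-0.01,-1],[1,0,0,-0.01,-1],[1,0,0,-0.01,-1],[1,0,0,-0.01,-1],[1,0,0,-0.01,-1],[1,0,0,-0.01,-1],[1,0,0,-0.01,-1],[1,0,0,0,0]]}}

```text
time: 16.1
ee_pos: [0.6449, 0.0585, 0.112]
eef_rot: [0.572, 0.82, 0.004, -0.003]
ft_force: [-1.8, -1.2, -1.4]
width: 0.0591
```

```bash
python3 e.py; python3 look.py w6
```

```text
[0.6449 0.0585 0.112 ] yaw 110.2 z [-0.    0.01 -1.  ] [-0.44  0.49  0.38  1.56 -0.21  1.13  1.91] [-1.8 -1.2 -1.4] [-0.17  0.45  0.05] 0.059118694124158204
[0.6449 0.0585 0.112 ] [[-0.345, 0.939, -0.0], [0.939, 0.345, 0.01], [0.01, 0.003, -1.0]] [-0.44  0.49  0.38  1.56 -0.21  1.13  1.91]
lid_center [280. 278.] 0.75 [0.6486 0.0604 0.103 ]
  -> [0.6461 0.0601 0.1088] [np.float64(0.6), np.float64(3.0), np.float64(2.5)]
jaw_tab [310.  46.] 0.74 [0.543  0.0386 0.05  ]
  -> [0.5453 0.0396 0.0481] [np.float64(2.8), np.float64(2.2), np.float64(1.8)]
  -> [0.6398 0.057  0.0113] [np.float64(3.2), np.float64(3.2)]
jar [280. 218.] 0.61 [0.6458 0.0599 0.012 ]
  -> [0.6443 0.0597 0.002 ] [np.float64(4.2), np.float64(2.0), np.float64(4.0)]
```

{"api": "carry_out", "payload": {"rows": [[1,0,0,-0.1,0],[1,0,0,-0.1,0]]}}

```text
time: 17.02
ee_pos: [0.6448, 0.0586, 0.1174]
eef_rot: [0.574, 0.819, 0.004, -0.003]
ft_force: [0.6, 0.1, -0.8]
width: 0.0592
```

{"api": "carry_out", "payload": {"rows": [[1,0,0,-0.25,0],[1,0,0,-0.25,0],[1,0,0,-0.25,0],[1,0,0,-0.25,0],[1,0,0,0,0],[1,0,0,0,0]]}}

```text
time: 17.52
ee_pos: [0.6464, 0.0588, 0.1534]
eef_rot: [0.574, 0.819, 0.006, -0.001]
ft_force: [-0.9, 0.7, -1.0]
width: 0.0589
```

```bash
python3 e.py; python3 look.py w7; python3 - <<'E'
from h import *
cv2.imwrite("pics/s3.png",np.hstack([cv2.resize(camera(c)[a:a+80,b:b+80],(400,400),interpolation=2) for c,a,b in(("side",155,260),("scene",195,235))]))
E
```

```text
[0.6464 0.0588 0.1534] yaw 109.9 z [ 0.004  0.011 -1.   ] [-0.45  0.45  0.39  1.52 -0.19  1.2   1.89] [-0.9  0.7 -1. ] [ 0.02  0.04 -0.03] 0.058941232707534756
[0.6464 0.0588 0.1534] [[-0.341, 0.94, 0.004], [0.94, 0.341, 0.011], [0.009, 0.008, -1.0]] [-0.45  0.45  0.39  1.52 -0.19  1.2   1.89]
lid_center [282. 278.] 0.75 [0.6686 0.0684 0.103 ]
  -> [0.6472 0.063  0.1492] [np.float64(2.7), np.float64(2.8), np.float64(0.6)]
jaw_tab [307.  52.] 0.77 [0.5418 0.0398 0.05  ]
  -> [0.5452 0.0404 0.0549] [np.float64(2.7), np.float64(3.7), np.float64(2.4)]
  -> [0.6435 0.0548 0.0161] [np.float64(1.2), np.float64(1.2)]
jar [279. 200.] 0.77 [0.6459 0.0588 0.012 ]
  -> [0.6479 0.058  0.0142] [np.float64(2.5), np.float64(2.8), np.float64(1.6)]
```

View pics/s3.png

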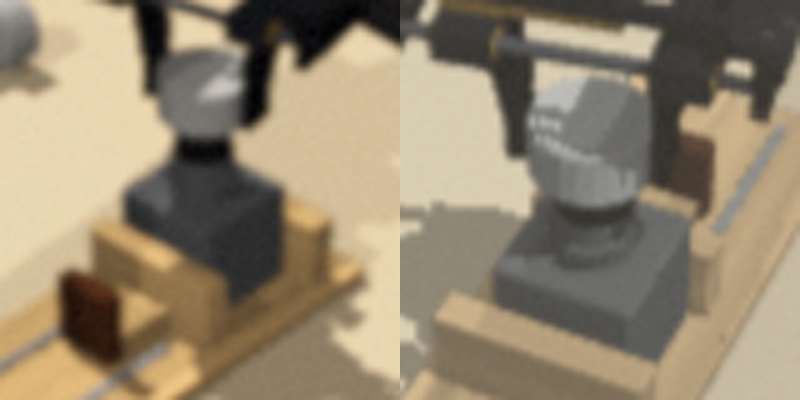

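The views show the lid level above the bare neck and seal, with the jar still clamped and square. It's about 27 mm clear, so I'll lower it slightly to 2 cm, settle and hand in.

{"api": "carry_out", "payload": {"rows": [[1,0,0,0.2,0],[1,0,0,0,0],[1,0,0,0,0],[1,0,0,0,0],[1,0,0,0,0]]}}

```text
time: 18.78
ee_pos: [0.646, 0.0588, 0.1457]
eef_rot: [0.574, 0.819, 0.005, -0.002]
ft_force: [-0.7, -0.4, -0.0]
width: 0.0592
```

```bash
python3 e.py; python3 - <<'E'
from h import *
camera("scene");camera("side")
for q in("lid_center","dumbbell_center","plate_center","ring_center"):
    try:print(q,tri([ray(c,pinpoint(q,c)[0]["xy"]) for c in("scene","side")])[0].round(3))
    except IndexError:print(q,"missed")
s=read_state()
print(np.abs(s["joint_vel"]).max(),s["ee_pos"])
if s["ee_pos"][2]>.138: print(close_job())
E
```

```text
[0.646  0.0588 0.1457] yaw 109.9 z [ 0.003  0.011 -1.   ] [-0.45  0.46  0.39  1.53 -0.19  1.19  1.9 ] [-0.7 -0.4 -0. ] [0.07 0.08 0.01] 0.059176331382220636
lid_center [0.649 0.063 0.137]
dumbbell_center [0.652 0.372 0.028]
plate_center [ 0.556 -0.377  0.004]
ring_center [0.421 0.404 0.01 ]
0.0019983528242412335 [0.6460332  0.05878937 0.14575784]
the job is handed in; nothing more can be done
None
```

The jar is clamped, the lid is unscrewed and lifted off, and I handed the job in at about 19 s with the lid still in the fingers. No verdict was reported.

**What I did:** I pushed the jaw's tab forward until it would not move further under about 48 N. I then gripped the lid at 60 N, turned it about 78° anticlockwise until the torque dropped to zero, and lifted it.

**Last checks:**
- **Lid:** it is held with the fingers 59 mm apart, level to under 1°, and the arm is still. It sits about 2 cm above the rim, roughly over the jar's middle (two-camera estimate about 5 mm off, wrist estimate about 1 mm).
- **Jar:** in the last pictures it stands square and upright, touching both jaws.
- **Bystanders:** the dumbbell, plate and ring measured within about 4 mm of where they started.

**Things that disagreed or went wrong:**
- **Jaw travel:** the tab moved only about 28–32 mm by the cameras, not the full 45 mm. I judged the jar clamped from the firm stop and the pictures, because the jaw's travel could not be read directly.
- **Force:** the first contact with the tab peaked at about 100 N at the wrist, under the 120 N limit.
- **Tilt:** the clamping push tilted the tool by about 6°. I undid that by pressing the fingertips against the outside of the fixed jaw (about 40 N) before gripping the lid.
- **Brace position:** the detected position of the brace's home point varied by up to about 7 mm between views.

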